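# Index the filing turntable to its V rest and pin it

## Task

Push the turntable round until its V-notched rest stands at the front, by the pointer, then lock the table there with the index pin: set the pin in the table hole in front of the V rest and push the table gently to and fro until the pin drops into the bush hidden below and its flange lies flat on the table. Stop pushing as the pin drops, it must never take more than about two kilos, and leave the other things on the bench where they are.

Things in the scene. Friction and masses are not known exactly. Their poses are not given: they have to be found in the camera images.
- stand: the turntable's foot, fixed: a round grey casting 236 mm across with three bolted lugs (they reach 148 mm from the axis). Origin on the bench at the turning axis, z up; its front is its -x side, where the pointer stands. It carries ring and turntable. The table turns without end either way, drags with about 0.35 N m (3 N at the rim) and stays where it is left
- pointer (a point): tip of the steel pointer blade (12 mm wide, 3.5 mm thick) at the front of the stand, 129 mm from the axis just outside the platter's edge, 36 mm above the bench
- ring_mid (a point): on the axis, at the height of the top of the fixed steel index ring hidden under the platter, 18 mm below the platter's top. The ring has one bush, a chamfered hole 14.5 mm wide, 105 mm from the axis. It was clamped by hand: the bush lies up to 0.1 rad (10 mm) to either side of the pointer's line; its exact place can only be felt with the pin. Axes as stand
- table_mid (a point): centre of the turntable's top face, 42 mm above the bench; turns with it, z up. A steel disc 250 mm across, 16 mm thick. Four blocks are fixed on it 58 mm from the axis: at -x the V-notched rest (28 mm radially, 60 mm wide, 36 high), at +x a glass block (39 high), at +y a sanding drum (32 high), at -y a polishing bar (24 high). Hub nut 18 mm high
- v_hole (a point): mouth of the index hole outboard of the V rest (the table's -x side), at the table's top face, 105 mm from the axis; a through hole 13.4 mm wide, lightly chamfered; axes as table_mid. The other three blocks have like holes
- peg_1 (a point): top of one of the four upright steel rim pegs the table is pushed by, midway between the blocks at 45 degrees in the frame of table_mid. Each is 12 mm thick, 30 mm tall (foot collar 18 mm wide, 3 mm high), 112 mm from the axis
- peg_2 (a point): top of the rim peg at 135 degrees, between sanding drum and V rest
- peg_3 (a point): top of the rim peg at 225 degrees, between V rest and polishing bar
- peg_4 (a point): top of the rim peg at 315 degrees, between polishing bar and glass block
- index_pin: loose steel pin, 60 g; origin on its axis under its flange, z up. Stem 12 mm thick, 30 mm long, foot tapered to 8.4 mm over 3.5 mm; flange 22 mm wide, 5 thick; neck 10; knob 24 mm wide, 22 to 44 mm above the origin. Starts in its block. In a table hole it stops 12 mm high, foot on the ring; over the bush it falls in and stops the table; side load can hold it some mm proud: ease it or press lightly
- pin_block: wooden block 56 x 56 x 40 mm, fixed, with the pin's parking hole (14.5 mm wide, 34 mm deep) in the middle of its top; origin at the centre of its underside
- glue_bottle: small glue bottle, 33 mm wide, 88 mm tall, bystander; origin at the centre of its underside
- shell_blank: flat pearl shell, 90 x 111 x 13 mm, bystander; origin at the centre of its underside
- needle_file: needle file 155 mm long (its y axis), bystander; origin at the centre of its underside
There are look-alikes about, which are no part of the job. What is shaped like the index_pin but orange, pink or purple is not meant.

How it is judged:
On the way:
1. the V rest's hole has been brought to the front, within 22 mm to either side of the pointer's line (x of v_hole in the frame of stand below -0.09 m and y of v_hole in the frame of stand between -0.022 and 0.022 m), for 0.2 s.
At the end, for the whole second after the job is handed in: the V rest is at the front (its hole within 22 mm to either side of the pointer's line) and the index pin stands upright (within 0.08 rad) and at rest in the V rest's hole, within 3 mm of its centre, dropped into the bush so that its flange is within 2 mm of the table's top (all of step 1 and horizontal distance between index_pin and v_hole below 0.003 m and z of index_pin in the frame of v_hole between -0.002 and 0.002 m and angle between index_pin's own z axis and vertical below 0.08 rad and linear speed of index_pin below 0.01 m/s); the robot touches nothing.
It fails at once if the pin is forced: jammed or loaded sideways between table and ring with more than about 20 N (the contact forces on it from table and ring, added up, pass 40 N) (contact force between index_pin and stand above 40 N).
It fails at once if the glue bottle is moved more than 15 mm (distance of glue_bottle from where it was at the start of the episode above 0.015 m).
It fails at once if the shell blank is moved more than 15 mm (distance of shell_blank from where it was at the start of the episode above 0.015 m).
It fails at once if the needle file is moved more than 15 mm (distance of needle_file from where it was at the start of the episode above 0.015 m).
It also fails if it takes over 72 s, if anything falls off the work surface, if the arm or the gripper's body presses on something with over 40 N, if the wrist force passes 120 N, or if a joint passes its speed limit or range.

## Robot

A 6-joint arm with a two-finger parallel gripper is mounted at the origin on a cart in front of the work surface, level with it; the furniture and walls round the work are solid. World frame = base frame: x ahead of the robot, y to its left, z up, the work surface at z = 0. Lengths are in m, angles in rad, forces in N, time in s.
With the tool pointing down it reaches from about 0.3 to 0.85 m from the base axis. Payload 4.2 kg.
Tool frame: the origin (TCP) lies midway between the tips of the shut fingers; the grasp point (between the pads) lies 19 mm behind it; z points along the fingers, y is the line along which they close (so a half turn about z gives the same grasp; the last joint's range is limited). The gripper opens to 91 mm and grips with 3 to 60 N. Pads are 32 mm wide; open, the fingers measure 118 mm over their backs; the gripper's body (76 mm by 178 mm) begins 60 mm behind the grasp point.
Start: joints at [1.29, 0.32, 1.565, -0, 1.257, -0.02], TCP at [0.148, 0.556, 0.214] pointing down, gripper open.
Joint ranges: [-3.11, 3.11], [-0.84, 2.01], [0.21, 2.61], [-1.34, 4.49], [0.05, 2.63], [-2.56, 2.56]. Speed limits (rad/s): [2.57, 2.57, 3.14, 3.14, 3.14, 3.14].

## Interface

Orientations are given as a unit quaternion [x, y, z, w].
In Python, from cell import robot, imaging, workorder, nets gives the robot as it stands.
- The arm moves only by the tool servo_tool, never from a script. Its argument "increments" is one flat list of numbers, 4 for each row, row after row: the shift along the tool's x, y, z in mm, then the turn about the tool's z in rad. In form: [x, y, z, yaw, x, y, z, yaw, ...]. A call has 1 to 8 rows; each row shifts and turns the commanded pose from where the row before left it, along the tool's axes as they then stand; what a row does not reach is not made up. A row lasts 1/8 s, in which the tool goes at most 62.5 mm and 10.7 degrees, less where a joint would pass 70% of its speed; a pose out of reach is approached as far as the arm can. A call with a gripper value outside its range is refused whole. "hand" is the closure, from 0 (fully open) to 1 (shut), set as the call begins (left out, the last holds). The fingers move at their own pace and stop on an object; "grip_force" is the grip in N (left out, the last holds). Time passes only in rows, so rows that do not move let the fingers close. It gives the time, the measured TCP pose, the force, the opening and the grip force at its end, in the units of the state.
- robot.get_obs(): the state, without advancing time (a new reading comes with each control period).
- imaging.read_camera(name): name is "scene" or "top"; returns (picture, depth): 420x560x3 uint8, red, green, blue; 420x560 float32, m along the optical axis (not along the pixel's ray), 0 where there is no reading.
- imaging.camera_params(name): a dict with "K" (3x3 intrinsics, pixels), "k1" (the pictures are not rectified: a ray, as slopes to the right and down, at radius r is drawn at 1 + k1 r^2 times it, then the intrinsics apply), "R" (3x3) and "t" (3): a world point X has camera coordinates R X + t. Camera axes: x right, y down, z forward; pixel columns grow to the right and rows downward; lengths in m; the calibration is good to about 2 mm. A picture is of the moment at which its call begins. camera_params takes no time and is no camera call.
- workorder.hand_in(): hands the job in; it is judged then, once.
Trained networks look in the newest picture that a camera, given by its name, has taken for a name from the list of things; names that differ only in an ending like _2 or _b are one class to them, and where a whole thing is asked for, a point or a joint stands for the part that bears it (a point fixed in the world has none). Each returns a list of dicts, best first, with "confidence" (0 to 1); they miss things now and then, are a little off and sometimes report something else, mostly with a low value. They report only what shows in the picture. A call takes as long as a camera call. They do not tell look-alikes from the thing itself.
- nets.regions_of(query, camera): "region" (420x560 bool, what is visible of it).
- nets.mark_of(query, camera): "point" ([x, y, z] in m, in world coordinates, good to about 4 mm: a listed point, or the origin of a listed thing).
The state is a dict: "time_s": time; "joint_pos": joint angles; "qd": joint speeds; "joint_efforts": joint torques, N m; "tool_pos": TCP position; "ee_rot": TCP orientation; "contact_force": force on the tool from outside, world axes, zero at the start; "wrist_torque": the same for the moment, N m; "finger_gap": finger opening in m; "gripper_force": force on a finger pad.
Only numpy, scipy, OpenCV 4.12 (cv2) and the standard library are available. Lean on these libraries where they do the work, as an engineer would, in place of code of your own. Each camera call takes 0.05 s, during which the arm holds its last target. There are 200 camera calls.

## Working session

There is one attempt and no reset: what is moved stays moved. The work goes in short steps, Python scripts to look and compute and a tool call to move; the robot and the scene stay as the last step left them, time stands still between calls to the robot, and variables do not carry over. Pictures are saved under pics/ and viewed, at most 10 in all, crops included, and the job is handed in when it is done.

Besides the shell and the picture viewer there is one more tool, called after "Emit:" as a command line: name --argument value ..., lists and objects as JSON in quotes. servo_tool: Moves the arm, as the interface text tells. Its arguments: {"type":"object","properties":{"increments":{"type":"array"},"hand":{"type":"number"},"grip_force":{"type":"number"}},"required":["increments"]}

```bash
mkdir -p pics; ls; cat > h.py <<'E'
from cell import robot, imaging, workorder, nets
import numpy as np, cv2
def snap(c,name=None):
    im,d=imaging.read_camera(c)
    if name: cv2.imwrite('pics/'+name,im[:,:,::-1])
    return im,d
def ray(c,u,v):
    p=imaging.camera_params(c);K=np.array(p['K']);k=p['k1']
    a=np.array([(u-K[0,2])/K[0,0],(v-K[1,2])/K[1,1]]);b=a.copy()
    for _ in range(30): b=a/(1+k*(b@b))
    return np.r_[b,1],np.array(p['R']),np.array(p['t'])
def atz(c,u,v,z):
    r,R,t=ray(c,u,v);o=-R.T@t;d=R.T@r
    return o+d*(z-o[2])/d[2]
def atd(c,u,v,dep):
    r,R,t=ray(c,u,v);return R.T@(r*dep-t)
def proj(c,X):
    p=imaging.camera_params(c);K=np.array(p['K']);q=np.array(p['R'])@X+p['t'];q=q[:2]/q[2];q=q*(1+p['k1']*(q@q))
    return K[:2,:2]@q+K[:2,2]
E
python3 - <<'E'
from h import *
a,_=snap('scene','s0.png');b,_=snap('top','t0.png')
for n in ['index_pin','v_hole','table_mid','pointer','peg_1','pin_block','glue_bottle','shell_blank','needle_file','stand']:
  for c in ['top','scene']:
    for m in nets.mark_of(n,c)[:5]: print(n,c,round(m['confidence'],2),np.round(m['point'],3),proj(c,np.array(m['point'])).round())
print(robot.get_obs())
E
```

```text
pics
index_pin top 0.65 [0.362 0.026 0.032] [253. 281.]
index_pin top 0.58 [0.586 0.19  0.028] [186. 191.]
index_pin top 0.52 [0.47  0.161 0.041] [196. 237.]
index_pin top 0.41 [0.552 0.135 0.032] [207. 204.]
index_pin scene 0.84 [0.469 0.171 0.039] [193. 262.]
index_pin scene 0.6 [0.555 0.139 0.032] [189. 241.]
index_pin scene 0.59 [0.361 0.026 0.029] [297. 267.]
index_pin scene 0.55 [0.585 0.191 0.03 ] [158. 243.]
index_pin scene 0.43 [0.567 0.003 0.075] [245. 200.]
v_hole top 0.91 [ 0.675 -0.16   0.043] [325. 150.]
v_hole top 0.55 [0.568 0.006 0.07 ] [258. 192.]
v_hole top 0.28 [ 0.41 -0.3   0.  ] [385. 257.]
v_hole scene 0.69 [ 0.674 -0.162  0.039] [281. 181.]
v_hole scene 0.59 [0.47  0.171 0.037] [193. 263.]
v_hole scene 0.54 [0.686 0.142 0.002] [163. 229.]
table_mid top 0.83 [ 0.593 -0.099  0.043] [302. 183.]
table_mid top 0.35 [ 0.686  0.136 -0.002] [210. 156.]
table_mid scene 0.72 [ 0.592 -0.103  0.042] [281. 197.]
table_mid scene 0.51 [ 0.593 -0.1   -0.003] [280. 215.]
pointer top 0.63 [ 0.464 -0.077  0.036] [294. 237.]
pointer scene 0.65 [ 0.463 -0.075  0.034] [307. 226.]
p
[... 1039 characters left out ...]
rray([ 1.28997750e+00,  3.19636809e-01,  1.56450351e+00, -2.39290738e-05,
        1.25740767e+00, -1.99896449e-02]), 'qd': array([ 8.37293044e-04, -7.59951453e-05, -4.00801698e-04,  2.81678527e-04,
        9.70823374e-04,  2.06261299e-04]), 'joint_efforts': array([ 1.78431739e-03, -4.12382305e+01, -2.32229769e+01,  7.26581365e-02,
        3.79033573e-02, -3.11360247e-05]), 'tool_pos': array([0.14828682, 0.55556479, 0.21395342]), 'ee_rot': array([1.30041568e-01, 9.91508543e-01, 2.03752625e-05, 1.45996856e-05]), 'contact_force': array([-0.21217031,  0.21469503,  0.12070316]), 'wrist_torque': array([-0.0681872 , -0.01856733,  0.04281198]), 'gripper_force': 0.0, 'finger_gap': 0.0912275992579115}
```

View pics/s0.png

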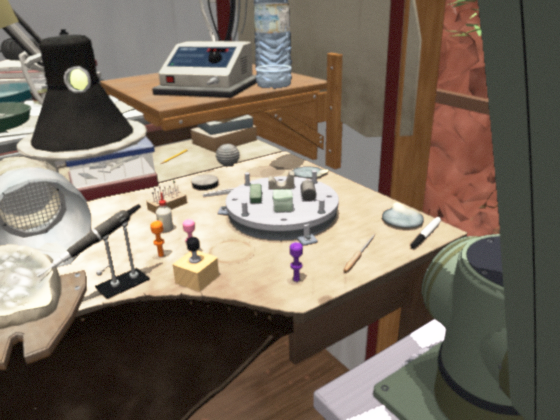

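View pics/t0.png

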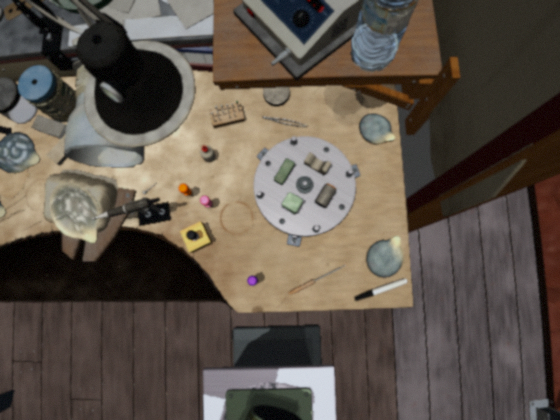

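```bash
python3 - <<'E'
from h import *
a=cv2.imread('pics/s0.png')[200:290,130:330]
b=cv2.imread('pics/t0.png')[130:295,170:370]
cv2.imwrite('pics/c0.png',np.vstack([cv2.resize(a,None,fx=3.2,fy=2.6,interpolation=2)[:234],cv2.resize(b,(640,360),interpolation=2)]))
E
```

```text
(no output)
```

View pics/c0.png

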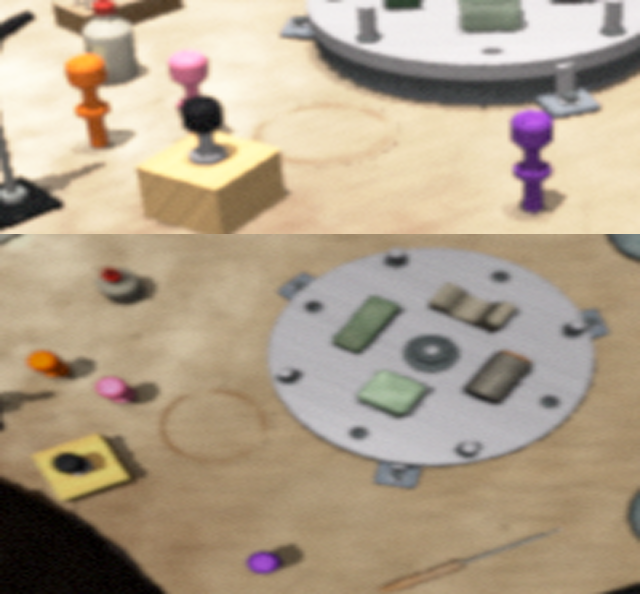

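Candidates shaped like the index pin:
- orange: scene (157,226), top (184,188)
- pink: scene (188,228), top (206,200)
- purple: scene (296,255), top (252,281)
- black knob on a steel pin, in the yellow block: scene (194,245), top (195,235)

The black and steel one is the real pin. The crop confirms this. The V rest is at the far right of the table, at top (318,163). It has to go about 157° clockwise. I'll grip the rim peg at (0.613,-0.213) radially, so a friction grip limits the force.

Emit:
servo_tool --increments '[-40, -39, 0, 0, -40, -39, 0, 0, -40, -39, 0, 0, -40, -39, 0, 0, -40, -39, 0, 0, -40, -39, 0, 0, -40, -39, 0, 0, -40, -39, 0, 0]' --hand 0.62 --grip_force 12

```text
time_s: 2.1
tool_pos: [0.3778, 0.17, 0.2143]
ee_rot: [0.13, 0.992, 0.0, 0.001]
contact_force: [0.6, 0.5, -0.5]
finger_gap: 0.0348
gripper_force: 0.0
```

Emit:
servo_tool --increments '[-40, -39, 0, 0, -40, -39, 0, 0, -40, -39, 0, 0, -40, -39, 0, 0, -40, -39, 0, 0, -40, -39, 0, 0, -40, -39, 0, 0, -40, -39, 0, 0]'

```text
time_s: 3.1
tool_pos: [0.6065, -0.2141, 0.2139]
ee_rot: [0.13, 0.991, 0.0, 0.0]
contact_force: [0.8, 0.2, 0.5]
finger_gap: 0.0343
gripper_force: 0.0
```

Emit:
servo_tool --increments '[0, 0, 0, -0.15, 0, 0, 0, -0.15, 0, 0, 0, -0.14, 0, 0, 0, 0]'

```text
time_s: 3.6
tool_pos: [0.6057, -0.2124, 0.2138]
ee_rot: [-0.089, 0.996, 0.0, -0.0]
contact_force: [0.0, -0.1, 0.2]
finger_gap: 0.0351
gripper_force: 0.0
```

```bash
cat >> h.py <<'E'
def pose():
    o=robot.get_obs();q=o['ee_rot'];psi=2*np.arctan2(q[1],q[0])-np.pi/2
    return o['tool_pos'],(psi+np.pi)%(2*np.pi)-np.pi,o
def rel(x,y,z,psi=None):
    "tool-frame move (mm) before any yaw, and yaw"
    p,s,o=pose();d=np.array([x,y,z])-p
    r=[d[0]*-np.sin(s)+d[1]*np.cos(s),d[0]*np.cos(s)+d[1]*np.sin(s),-d[2]]
    w=0 if psi is None else -((psi-s+np.pi)%(2*np.pi)-np.pi)
    print('t',round(o['time_s'],2),'tcp',p.round(4),'psi',round(s,3),'j6',o['joint_pos'][5].round(2),'rel',np.round(np.array(r)*1e3,1),'yaw',round(w,3),'F',o['contact_force'].round(1),'gap',round(o['finger_gap'],4))
E
python3 - <<'E'
from h import *
rel(.613,-.2135,.052,1.745)
# refine table centre from pegs in both cams
P=[]
for c in ['top','scene']:
  snap(c)
  for n in ['peg_1','table_mid','v_hole','pointer']:
    for m in nets.mark_of(n,c)[:4]: print(c,n,round(m['confidence'],2),np.round(m['point'],4))
E
```

```text
t 3.6 tcp [ 0.6057 -0.2124  0.2138] psi 1.748 j6 -2.1 rel [ -7.   -2.4 161.8] yaw 0.003 F [ 0.  -0.1  0.2] gap 0.0351
top peg_1 0.95 [ 0.4757 -0.1243  0.0753]
top peg_1 0.65 [0.5702 0.0087 0.0763]
top peg_1 0.59 [ 0.6967 -0.0801  0.0716]
top table_mid 0.93 [ 0.5925 -0.1004  0.0376]
top v_hole 0.7 [ 0.6761 -0.1576  0.0411]
top pointer 0.84 [ 0.4663 -0.0735  0.0351]
scene peg_1 0.68 [0.5675 0.0044 0.0724]
scene peg_1 0.62 [ 0.4795 -0.1263  0.0676]
scene peg_1 0.59 [ 0.7018 -0.0791  0.0715]
scene peg_1 0.56 [ 0.6136 -0.2159  0.0755]
scene table_mid 0.68 [ 0.59   -0.1005  0.0419]
scene v_hole 0.92 [ 0.6761 -0.1614  0.0437]
scene pointer 0.81 [ 0.4648 -0.0771  0.0319]
```

Emit:
servo_tool --increments '[-7, -2, 40, 0, 0, 0, 40, 0, 0, 0, 40, 0, 0, 0, 41, 0, 0, 0, 0, 0]'

```text
time_s: 4.72
tool_pos: [0.6105, -0.2121, 0.0497]
ee_rot: [-0.089, 0.996, 0.002, -0.003]
contact_force: [-0.2, 0.4, -0.2]
finger_gap: 0.0346
gripper_force: 0.0
```

Emit:
servo_tool --increments '[0, 0, 0, 0, 0, 0, 0, 0, 0, 0, 0, 0, 0, 0, 0, 0]' --hand 1

```text
time_s: 5.22
tool_pos: [0.614, -0.2124, 0.055]
ee_rot: [-0.089, 0.996, 0.0, 0.002]
contact_force: [0.1, 3.8, 6.1]
finger_gap: 0.0113
gripper_force: 12.0
```

```bash
python3 - <<'E'
from h import *
rel(.592,-.101,.052)
E
```

```text
t 5.22 tcp [ 0.614  -0.2124  0.055 ] psi 1.75 j6 -2.1 rel [  1.8 113.5   3. ] yaw 0 F [0.1 3.8 6.1] gap 0.0113
```

Emit:
servo_tool --increments '[5.6, 0.14, 0, 0.05, 11.2, 0.56, 0, 0.1, 11.2, 0.56, 0, 0.1, 11.2, 0.56, 0, 0.1, 11.2, 0.56, 0, 0.1, 11.2, 0.56, 0, 0.1, 11.2, 0.56, 0, 0.1, 11.2, 0.56, 0, 0.1]'

```text
time_s: 6.22
tool_pos: [0.5343, -0.2003, 0.055]
ee_rot: [0.282, 0.959, -0.002, 0.004]
contact_force: [0.9, -7.7, 3.7]
finger_gap: 0.0111
gripper_force: 12.0
```

```bash
python3 - <<'E'
from h import *
rel(.592,-.101,.052)
E
```

```text
t 6.22 tcp [ 0.5343 -0.2003  0.055 ] psi 0.999 j6 -1.37 rel [  5.3 114.7   3. ] yaw 0 F [ 0.9 -7.7  3.7] gap 0.0111
```

Emit:
servo_tool --increments '[11.3, 1.5, 0, 0.1, 11.3, 0.56, 0, 0.1, 11.3, 0.56, 0, 0.1, 11.3, 0.56, 0, 0.1, 11.3, 0.56, 0, 0.1, 11.3, 0.56, 0, 0.1, 11.3, 0.56, 0, 0.1, 11.3, 0.56, 0, 0.1]'

```text
time_s: 7.22
tool_pos: [0.4801, -0.1254, 0.0547]
ee_rot: [0.633, 0.774, -0.003, -0.001]
contact_force: [-9.9, -6.7, 15.0]
finger_gap: 0.0114
gripper_force: 12.0
```

```bash
python3 - <<'E'
from h import *
rel(.592,-.101,.052)
E
```

```text
t 7.22 tcp [ 0.4801 -0.1254  0.0547] psi 0.199 j6 -0.47 rel [  1.8 114.5   2.7] yaw 0 F [-9.9 -6.7 15. ] gap 0.0114
```

Emit:
servo_tool --increments '[11.3, 1.5, -2, 0.1, 11.3, 0.56, -1, 0.1, 11.3, 0.56, 0, 0.1, 11.3, 0.56, 0, 0.1, 11.3, 0.56, 0, 0.1, 11.3, 0.56, 0, 0.1, 11.3, 0.56, 0, 0.1, 11.3, 0.56, 0, 0.1]'

```text
time_s: 8.22
tool_pos: [0.4987, -0.0376, 0.055]
ee_rot: [0.885, 0.466, -0.003, -0.001]
contact_force: [-2.1, -4.5, -6.5]
finger_gap: 0.0113
gripper_force: 12.0
```

Emit:
servo_tool --increments '[5.6, 0.2, 0, 0.05, 0, 0, 0, 0]'

```text
time_s: 8.48
tool_pos: [0.5028, -0.0323, 0.055]
ee_rot: [0.896, 0.445, -0.002, -0.001]
contact_force: [-1.6, 1.0, -7.7]
finger_gap: 0.0111
gripper_force: 12.0
```

```bash
python3 - <<'E'
from h import *
rel(.592,-.101,.052)
for c in ['top','scene']:
  snap(c)
  for n in ['peg_1','table_mid','v_hole','pointer','index_pin']:
    for m in nets.mark_of(n,c)[:5]: print(c,n,round(m['confidence'],2),np.round(m['point'],4))
E
```

```text
t 8.47 tcp [ 0.5028 -0.0323  0.055 ] psi -0.649 j6 0.56 rel [ -0.8 112.6   3. ] yaw 0 F [-1.6  1.  -7.7] gap 0.0111
top peg_1 0.93 [ 0.6592 -0.0142  0.072 ]
top peg_1 0.89 [ 0.6774 -0.1688  0.0733]
top peg_1 0.67 [ 0.5184 -0.1832  0.0712]
top peg_1 0.63 [ 0.5034 -0.0341  0.074 ]
top table_mid 0.95 [ 0.5905 -0.0971  0.0384]
top v_hole 0.77 [ 0.4856 -0.1119  0.042 ]
top pointer 0.73 [ 0.4644 -0.072   0.0398]
top pointer 0.69 [ 0.3618 -0.1273 -0.0009]
top index_pin 0.66 [0.5862 0.1894 0.0292]
top index_pin 0.62 [0.4701 0.1646 0.043 ]
scene peg_1 0.83 [ 0.5149 -0.1899  0.0726]
scene peg_1 0.68 [ 0.5044 -0.0327  0.0741]
scene peg_1 0.66 [ 0.6602 -0.0164  0.0656]
scene table_mid 0.79 [ 0.591  -0.1019  0.0445]
scene table_mid 0.69 [ 3.609e-01 -1.283e-01  1.000e-04]
scene v_hole 0.91 [ 0.4842 -0.1141  0.0424]
scene v_hole 0.73 [ 0.4638 -0.0752  0.0347]
scene v_hole 0.73 [ 0.3621 -0.1289  0.0005]
scene pointer 0.67 [ 0.4633 -0.0745  0.0347]
scene index_pin 0.76 [0.4713 0.1683 0.0398]
scene index_pin 0.68 [0.5873 0.193  0.0324]
scene index_pin 0.63 [0.3618 0.0321 0.0276]
scene index_pin 0.62 [0.5573 0.1385 0.0315]
```

Emit:
servo_tool --increments '[5.6, 0.14, 0, 0.05, 5.6, 0.14, 0, 0.05, 5.6, 0.14, 0, 0.05, 5.6, 0.14, 0, 0.05, 0, 0, 0, 0, 0, 0, 0, 0]'

```text
time_s: 9.82
tool_pos: [0.5194, -0.0159, 0.0551]
ee_rot: [0.936, 0.353, -0.001, -0.001]
contact_force: [-2.3, 2.3, -17.4]
finger_gap: 0.0114
gripper_force: 12.0
```

```bash
python3 - <<'E'
from h import *
rel(.592,-.101,.052)
p,s,o=pose();d=p[:2]-[.592,-.101];print('V deg',np.degrees(np.arctan2(d[1],d[0]))+45)
rel(.471,.1665,.1)
E
```

```text
t 9.82 tcp [ 0.5194 -0.0159  0.0551] psi -0.85 j6 0.8 rel [ -1.7 111.9   3.1] yaw 0 F [ -2.3   2.3 -17.4] gap 0.0114
V deg 175.45874326183542
t 9.82 tcp [ 0.5194 -0.0159  0.0551] psi -0.85 j6 0.8 rel [  84.1 -168.9  -44.9] yaw 0 F [ -2.3   2.3 -17.4] gap 0.0114
```

Emit:
servo_tool --increments '[0, 0, 0, 0, 0, 0, 0, 0, 0, 0, -50, 0, 0, 0, -50, 0, 21, -42, 0, 0, 21, -42, 0, 0, 21, -42, 0, 0, 21, -42, 0, 0]' --hand 0.55

```text
time_s: 10.82
tool_pos: [0.4739, 0.1673, 0.1582]
ee_rot: [0.936, 0.353, 0.003, 0.0]
contact_force: [0.3, 0.2, 0.5]
finger_gap: 0.041
gripper_force: 0.0
```

```bash
python3 - <<'E'
from h import *
from scipy.optimize import least_squares
P=np.array([(0.614,-.2124),(0.5343,-.2003),(0.4801,-.1254),(0.4987,-.0376),(0.5028,-.0323),(0.5194,-.0159)])
f=least_squares(lambda c:np.hypot(*(P-c).T)-.112,[.592,-.101]);print(f.x,f.fun)
for c in ['top','scene']:
  im,d=snap(c,'a1_'+c+'.png')
  for n in ['v_hole','pointer','peg_1','index_pin','table_mid']:
    for m in nets.mark_of(n,c)[:5]: print(c,n,round(m['confidence'],2),np.round(m['point'],4),proj(c,np.array(m['point'])).round(1))
rel(.471,.1665,.08,0)
t=cv2.imread('pics/a1_top.png')[150:250,180:340];s=cv2.imread('pics/a1_scene.png')[170:270,180:340]
cv2.imwrite('pics/c1.png',np.vstack([cv2.resize(x,(480,300),interpolation=2) for x in (t,s)]))
E
```

```text
[ 0.58975113 -0.10298554] [ 6.93192751e-05  4.16586174e-06 -8.13710039e-05  9.62866975e-05
  5.77747077e-05 -4.83461767e-05]
top v_hole 0.88 [ 0.4856 -0.088   0.0447] [298.8 226.9]
top pointer 0.82 [ 0.4612 -0.0756  0.04  ] [294.  237.5]
top pointer 0.5 [ 0.684   0.1373 -0.0028] [209.  156.5]
top pointer 0.45 [0.4708 0.1655 0.0476] [193.3 236.2]
top peg_1 0.88 [ 0.5214 -0.0223  0.0744] [270.4 211. ]
top peg_1 0.69 [ 0.6633 -0.186   0.0698] [337.1 150.9]
top peg_1 0.67 [ 0.6771 -0.0318  0.0742] [272.7 146.9]
top peg_1 0.57 [ 0.4984 -0.1712  0.0693] [334.6 219. ]
top peg_1 0.37 [ 0.473   0.1667 -0.0008] [197.4 237.3]
top index_pin 0.58 [0.4709 0.1634 0.0424] [194.7 236.4]
top index_pin 0.54 [0.3651 0.0242 0.0308] [253.5 279.2]
top index_pin 0.19 [ 0.5219 -0.0171  0.0721] [268.2 211. ]
top table_mid 0.81 [ 0.5957 -0.0992  0.0418] [301.7 182.2]
scene v_hole 0.91 [ 0.4824 -0.0942  0.0389] [308.1 217.3]
scene pointer 0.67 [ 0.4646 -0.0753  0.0325] [306.2 226. ]
scene peg_1 0.96 [ 0.5025 -0.1757  0.074 ] [332.4 188.6]
scene peg_1 0.85 [ 0.6609 -0.194   0.0752] [295.  165.3]
scene peg_1 0.83 [ 0.5196 -0.0186  0.0776] [266.7 203.8]
scene peg_1 0.78 [ 0.6803 -0.0337  0.0677] [233.2 181.8]
scene index_pin 0.96 [0.36   0.0295 0.0245] [295.5 270.2]
scene index_pin 0.8 [0.4686 0.17   0.0411] [193.5 261.3]
scene index_pin 0.79 [0.5864 0.1915 0.0285] [157.4 243.9]
scene index_pin 0.75 [0.5552 0.1379 0.03  ] [189.6 241.3]
scene index_pin 0.21 [ 0.5891 -0.1022  0.0283] [281.4 203.2]
scene table_mid 0.62 [ 0.5905 -0.1012  0.0442] [280.5 196.6]
t 11.43 tcp [0.4726 0.1649 0.156 ] psi -0.851 j6 1.16 rel [-0.1 -2.2 76. ] yaw -0.851 F [ 0.3  0.1 -0.7] gap 0.0411
```

View pics/c1.png

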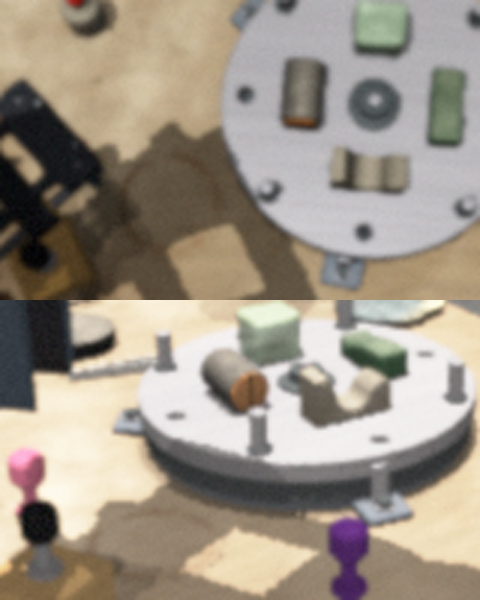

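Emit:
servo_tool --increments '[0, 0, 30, 0, 0, 0, 30, 0, 0, 0, 30, 0, 0, 0, 12, 0, 0, 0, 0, 0]' --grip_force 4

```text
time_s: 12.05
tool_pos: [0.4722, 0.1653, 0.0536]
ee_rot: [0.936, 0.352, -0.001, -0.0]
contact_force: [0.7, -0.4, -0.8]
finger_gap: 0.0411
gripper_force: 0.0
```

Emit:
servo_tool --increments '[0, 0, 0, 0, 0, 0, 0, 0, 0, 0, 0, 0, 0, 0, 0, 0]' --hand 1

```text
time_s: 12.55
tool_pos: [0.4727, 0.1659, 0.0547]
ee_rot: [0.936, 0.353, 0.001, -0.0]
contact_force: [-0.6, 1.3, 4.1]
finger_gap: 0.0234
gripper_force: 4.0
```

```bash
python3 - <<'E'
from h import *
from scipy.optimize import least_squares
rel(.471,.1665,.054,0)
Q={}
for c in ['top','scene']:
  g=cv2.cvtColor(cv2.imread(f'pics/a1_{c}.png'),cv2.COLOR_BGR2GRAY).astype(float)
  ctr=np.array([.591,-.1005,.042]); pts=[]
  for k in range(4):
    a=np.radians(173.5+90*k); X=ctr+.105*np.array([np.cos(a),np.sin(a),0]); u,v=proj(c,X).round().astype(int)
    w=g[v-7:v+8,u-7:u+8]; wt=np.clip(np.median(w)-12-w,0,None)
    b=(wt>0).astype(np.uint8); n,l,st,ce=cv2.connectedComponentsWithStats(b)
    if n<2: continue
    i=1+np.argmin(np.hypot(*(ce[1:]-7).T)); wt*=l==i
    yy,xx=np.mgrid[-7:8,-7:8]; uu=u+(wt*xx).sum()/wt.sum(); vv=v+(wt*yy).sum()/wt.sum()
    p=atz(c,uu,vv,.042); pts.append((k,p)); print(c,k,(u,v),uu.round(1),vv.round(1),st[i][4],p.round(4))
  def r(q):
    return np.concatenate([p[:2]-q[:2]-.105*np.array([np.cos(q[2]+k*np.pi/2),np.sin(q[2]+k*np.pi/2)]) for k,p in pts])
  f=least_squares(r,[.591,-.1,3.04],loss='soft_l1',f_scale=.002);print(c,f.x,np.degrees(f.x[2]),(f.fun*1e3).round(1))
E
```

```text
t 12.55 tcp [0.4727 0.1659 0.0547] psi -0.85 j6 1.16 rel [-0.9 -1.6  0.7] yaw -0.85 F [-0.6  1.3  4.1] gap 0.0234
top 0 (np.int64(299), np.int64(227)) 300.8 226.9 48 [ 0.4858 -0.0928  0.042 ]
top 1 (np.int64(345), np.int64(187)) 347.0 187.7 44 [ 0.5783 -0.2089  0.042 ]
top 2 (np.int64(305), np.int64(143)) 307.2 143.4 42 [ 0.6941 -0.1167  0.042 ]
top 3 (np.int64(259), np.int64(181)) 261.2 181.0 41 [ 6.021e-01 -4.000e-04  4.200e-02]
top [ 0.59007166 -0.10471669  3.02783748] 173.48230868051658 [ 0.  -0.   0.1  0.1 -0.3 -0.1  0.1 -0. ]
scene 0 (np.int64(305), np.int64(216)) 306.1 216.0 21 [ 0.4848 -0.0908  0.042 ]
scene 1 (np.int64(320), np.int64(188)) 321.3 187.6 17 [ 0.5773 -0.2075  0.042 ]
scene 2 (np.int64(259), np.int64(182)) 262.9 184.2 87 [ 0.6778 -0.1114  0.042 ]
scene 3 (np.int64(237), np.int64(208)) 238.2 208.2 24 [0.6016 0.0014 0.042 ]
scene [ 0.5885522  -0.10223728  3.03276148] 173.7644330203509 [  0.6   0.    0.1  -0.9 -15.1   2.2   1.7  -0.8]
```

Emit:
servo_tool --increments '[0, 0, 0, 0, 0, 0, 0, 0, 0, 0, 0, -0.175, 0, 0, 0, -0.175, 0, 0, 0, -0.175, 0, 0, 0, -0.175, 0, 0, 0, -0.175]' --hand 0.55

```text
time_s: 13.42
tool_pos: [0.4721, 0.1655, 0.0537]
ee_rot: [0.696, 0.718, -0.0, -0.0]
contact_force: [0.2, 0.2, -0.3]
finger_gap: 0.0405
gripper_force: 0.0
```

Emit:
servo_tool --increments '[0, 0, 0, -0.175, 0, 0, 0, -0.175, 0, 0, 0, -0.175, 0, 0, 0, -0.17, 0, 0, 0, 0]'

```text
time_s: 14.05
tool_pos: [0.4721, 0.1655, 0.0537]
ee_rot: [0.414, 0.91, -0.0, -0.0]
contact_force: [0.1, -0.0, -0.4]
finger_gap: 0.0411
gripper_force: 0.0
```

Emit:
servo_tool --increments '[0, 0, 0, 0, 0, 0, 0, 0, 0, 0, 0, 0, 0, 0, 0, 0, 0, 0, 0, 0]' --hand 1 --grip_force 12

```text
time_s: 14.68
tool_pos: [0.4722, 0.1656, 0.0539]
ee_rot: [0.413, 0.911, 0.0, -0.0]
contact_force: [0.2, -0.1, -0.2]
finger_gap: 0.0231
gripper_force: 12.0
```

```bash
python3 - <<'E'
from h import *
rel(.4727,.1659,.054,1.457)
E
```

```text
t 14.68 tcp [0.4722 0.1656 0.0539] psi 0.72 j6 -0.41 rel [-0.   0.6 -0.1] yaw -0.737 F [ 0.2 -0.1 -0.2] gap 0.0231
```

Emit:
servo_tool --increments '[0, 0, -10, 0, 0, 0, -20, 0, 0, 0, -30, 0, 0, 0, -36, 0, -33, -26.5, 0, 0, -33, -26.5, 0, 0, -33, -26.5, 0, 0, -33, -26.5, 0, 0]'

```text
time_s: 15.68
tool_pos: [0.4797, -0.0049, 0.1507]
ee_rot: [0.413, 0.911, 0.0, 0.001]
contact_force: [1.0, 0.5, -1.1]
finger_gap: 0.0232
gripper_force: 12.0
```

Emit:
servo_tool --increments '[-33, -26.5, 0, 0, -33, -26.5, 0, 0, 0, 0, 0, -0.15, 0, 0, 0, -0.15, 0, 0, 0, -0.15, 0, 0, 0, -0.15, 0, 0, 0, -0.137, 0, 0, 0, 0]'

```text
time_s: 16.68
tool_pos: [0.4833, -0.0881, 0.1505]
ee_rot: [0.058, 0.998, 0.0, 0.0]
contact_force: [-0.7, 0.1, -0.0]
finger_gap: 0.0232
gripper_force: 12.0
```

```bash
python3 - <<'E'
from h import *
rel(.4855,-.0911,.100,1.457)
E
```

```text
t 16.68 tcp [ 0.4833 -0.0881  0.1505] psi 1.455 j6 -1.66 rel [-2.5 -2.7 50.5] yaw -0.002 F [-0.7  0.1 -0. ] gap 0.0232
```

Emit:
servo_tool --increments '[-2.5, -2.7, 20, 0, 0, 0, 30, 0, 0, 0, 6, 0, 0, 0, 0, 0, 0, 0, 0, 0]'

```text
time_s: 17.3
tool_pos: [0.4863, -0.0913, 0.095]
ee_rot: [0.057, 0.998, -0.0, 0.001]
contact_force: [0.0, -0.3, -0.8]
finger_gap: 0.0231
gripper_force: 12.0
```

```bash
python3 - <<'E'
from h import *
rel(.4855,-.0911,.086,1.457)
im,_=snap('scene','b1.png')
cv2.imwrite('pics/c2.png',cv2.resize(im[150:250,240:380,::-1],None,fx=5,fy=5,interpolation=2))
E
```

```text
t 17.3 tcp [ 0.4863 -0.0913  0.095 ] psi 1.456 j6 -1.67 rel [0.8 0.1 9. ] yaw -0.001 F [ 0.  -0.3 -0.8] gap 0.0231
```

View pics/c2.png

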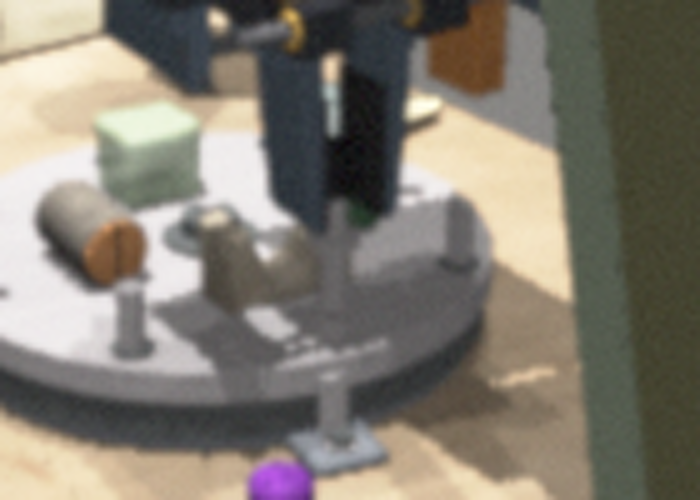

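The pin is held upright, with its foot at about scene (306,212), just above the hole at (306,216). It is well aligned, so I'll lower it.

Emit:
servo_tool --increments '[0.5, 0, 3, 0, 0, 0, 3, 0, 0, 0, 2, 0, 0, 0, 2, 0, 0, 0, 2, 0, 0, 0, 1, 0, 0, 0, 0, 0]'

```text
time_s: 18.23
tool_pos: [0.4851, -0.0911, 0.0809]
ee_rot: [0.057, 0.998, 0.0, 0.0]
contact_force: [0.9, 0.5, -0.3]
finger_gap: 0.0233
gripper_force: 12.0
```

```bash
python3 - <<'E'
from h import *
rel(.4855,-.0911,.068,1.457)
E
```

```text
t 18.23 tcp [ 0.4851 -0.0911  0.0809] psi 1.457 j6 -1.67 rel [-0.4  0.  12.9] yaw 0.0 F [ 0.9  0.5 -0.3] gap 0.0233
```

Emit:
servo_tool --increments '[0, 0, 2, 0, 0, 0, 2, 0, 0, 0, 2, 0, 0, 0, 2, 0, 0, 0, 2, 0, 0, 0, 1.5, 0, 0, 0, 0, 0]'

```text
time_s: 19.1
tool_pos: [0.4849, -0.091, 0.0693]
ee_rot: [0.057, 0.998, 0.0, -0.0]
contact_force: [0.7, -0.7, -1.1]
finger_gap: 0.0234
gripper_force: 12.0
```

```bash
python3 - <<'E'
from h import *
rel(.4855,-.0911,.068,1.457)
E
```

```text
t 19.1 tcp [ 0.4849 -0.091   0.0693] psi 1.457 j6 -1.67 rel [-0.6  0.   1.3] yaw 0.0 F [ 0.7 -0.7 -1.1] gap 0.0234
```

Emit:
servo_tool --increments '[0, 0, 0, 0, 0, 0, 0, 0, 0, 0, 0, 0, 0, 0, -20, 0, 0, 0, -30, 0, 0, 0, -31, 0, 0, 0, 0, 0]' --hand 0.55

```text
time_s: 19.98
tool_pos: [0.4865, -0.0914, 0.1526]
ee_rot: [0.057, 0.998, -0.0, 0.003]
contact_force: [0.6, -1.3, -0.4]
finger_gap: 0.0412
gripper_force: 0.0
```

Emit:
servo_tool --increments '[-13, 39.5, 0, 0, -13, 39.5, 0, 0, 0, 0, 0, -0.16, 0, 0, 0, -0.16, 0, 0, 0, -0.16, 0, 0, 0, -0.16, 0, 0, 0, -0.146, 0, 0, 0, 0]'

```text
time_s: 20.98
tool_pos: [0.519, -0.0154, 0.1492]
ee_rot: [-0.329, 0.944, 0.001, -0.001]
contact_force: [0.1, 0.4, 0.5]
finger_gap: 0.0411
gripper_force: 0.0
```

```bash
python3 - <<'E'
from h import *
rel(.5201,-.0153,.056,2.243)
im,_=snap('scene','b2.png')
for m in nets.mark_of('index_pin','scene')[:6]: print(round(m['confidence'],2),np.round(m['point'],4),proj('scene',np.array(m['point'])).round(1))
cv2.imwrite('pics/c3.png',cv2.resize(im[150:250,240:380,::-1],None,fx=5,fy=5,interpolation=2))
E
```

```text
t 20.98 tcp [ 0.519  -0.0154  0.1492] psi 2.241 j6 -2.29 rel [-0.9 -0.6 93.2] yaw -0.002 F [0.1 0.4 0.5] gap 0.0411
0.96 [0.3615 0.0277 0.0265] [295.8 268.5]
0.76 [ 0.4848 -0.0876  0.0529] [304.9 211.7]
0.71 [0.5866 0.1942 0.0307] [155.8 243.3]
0.64 [0.5567 0.1352 0.0279] [190.7 241.5]
0.38 [ 0.4834 -0.0921  0.0401] [307.  216.9]
```

View pics/c3.png

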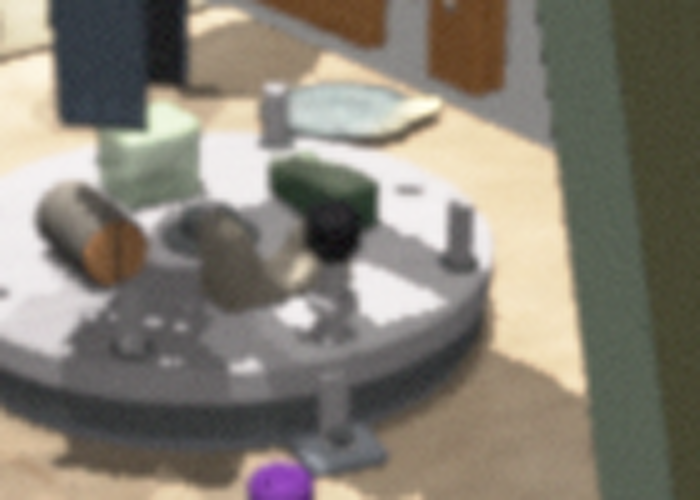

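The pin stands upright and proud in the V hole, with its knob at scene (307,196). Next I'll take the peg lightly and sweep.

Emit:
servo_tool --increments '[-1, -0.6, 30, 0, 0, 0, 30, 0, 0, 0, 30, 0, 0, 0, 3, 0, 0, 0, 0, 0]' --grip_force 6

```text
time_s: 21.7
tool_pos: [0.5214, -0.0154, 0.0579]
ee_rot: [-0.329, 0.944, -0.0, 0.0]
contact_force: [1.1, -0.8, 0.3]
finger_gap: 0.0412
gripper_force: 0.0
```

Emit:
servo_tool --increments '[0, 0, 0, 0, 0, 0, 0, 0, 0, 0, 0, 0, 0, 0, 0, 0, 0, 0, 0, 0]' --hand 1

```text
time_s: 22.32
tool_pos: [0.5207, -0.0148, 0.0578]
ee_rot: [-0.33, 0.944, 0.001, 0.0]
contact_force: [-2.5, 4.1, 6.2]
finger_gap: 0.0119
gripper_force: 6.0
```

```bash
cat >> h.py <<'E'
from scipy.optimize import least_squares
def knob(c='scene'):
    im,_=snap(c); p,s,o=pose()
    u0,v0=proj(c,np.array([.486,-.088,.083])).astype(int)
    w=im[v0-16:v0+17,u0-18:u0+19].max(2).astype(float); b=(w<55).astype(np.uint8)
    n,l,st,ce=cv2.connectedComponentsWithStats(b)
    i=1+np.argmax(st[1:,4]); u,v=ce[i]+[u0-18,v0-16]
    f=least_squares(lambda q:proj(c,np.array([.5898-.105*np.cos(q[0]),-.103-.105*np.sin(q[0])*-1,q[1]]))-[u,v],[.1,.085],x_scale=[.1,.01])
    print('knob px',u.round(1),v.round(1),'area',st[i][4],'V deg',round(180-np.degrees(f.x[0]),2),'z origin mm above table',round((f.x[1]-.033-.042)*1e3,1))
E
python3 - <<'E'
from h import *
rel(.5201,-.0153,.056,2.243); knob()
E
```

```text
t 22.32 tcp [ 0.5207 -0.0148  0.0578] psi 2.243 j6 -2.29 rel [ 0.8 -0.   1.8] yaw -0.0 F [-2.5  4.1  6.2] gap 0.0119
knob px 305.6 194.7 area 130 V deg 172.93 z origin mm above table 14.7
```

Emit:
servo_tool --increments '[-0.9, 0, 0, 0.008, -0.9, 0, 0, 0.008, -0.9, 0, 0, 0.008, -0.9, 0, 0, 0.008, -0.9, -0.05, 0, 0.008, -0.9, -0.05, 0, 0.008]'

```text
time_s: 23.12
tool_pos: [0.524, -0.0123, 0.0578]
ee_rot: [-0.307, 0.952, 0.0, -0.001]
contact_force: [-5.1, 1.1, 8.8]
finger_gap: 0.0121
gripper_force: 6.0
```

```bash
python3 - <<'E'
from h import *
rel(.5201,-.0153,.056,2.243); knob()
E
```

```text
t 23.12 tcp [ 0.524  -0.0123  0.0578] psi 2.195 j6 -2.24 rel [ 4.9 -0.2  1.8] yaw -0.048 F [-5.1  1.1  8.8] gap 0.0121
knob px 304.8 200.8 area 108 V deg 171.87 z origin mm above table 1.7
```

The knob has dropped about 13 mm, so I'll stop pushing, ease off and release.

Emit:
servo_tool --increments '[1, 0, 0, 0, 0, 0, 0, 0, 0, 0, 0, 0]'

```text
time_s: 23.55
tool_pos: [0.5241, -0.0123, 0.0578]
ee_rot: [-0.307, 0.952, 0.001, -0.0]
contact_force: [-2.5, 3.3, 5.6]
finger_gap: 0.0116
gripper_force: 6.0
```

Emit:
servo_tool --increments '[0, 0, 0, 0, 0, 0, 0, 0, 0, 0, 0, 0, 0, 0, -30, 0, 0, 0, -40, 0, 0, 0, -50, 0, 0, 0, 0, 0]' --hand 0.55

```text
time_s: 24.42
tool_pos: [0.5272, -0.013, 0.1814]
ee_rot: [-0.307, 0.952, -0.002, 0.004]
contact_force: [0.2, -0.7, -1.2]
finger_gap: 0.0411
gripper_force: 0.0
```

```bash
python3 - <<'E'
from h import *
rel(.5201,-.0153,.056,2.243); knob(); knob()
for c in ['scene','top']:
  im,_=snap(c,'e_'+c+'.png')
  for n in ['index_pin','v_hole']:
    for m in nets.mark_of(n,c)[:5]: print(c,n,round(m['confidence'],2),np.round(m['point'],4),proj(c,np.array(m['point'])).round(1))
cv2.imwrite('pics/c4.png',cv2.resize(cv2.imread('pics/e_scene.png')[150:250,240:380],None,fx=5,fy=5,interpolation=2))
E
```

```text
t 24.43 tcp [ 0.5272 -0.013   0.1814] psi 2.195 j6 -2.24 rel [  7.1   2.3 125.4] yaw -0.048 F [ 0.2 -0.7 -1.2] gap 0.0411
knob px 304.5 201.3 area 93 V deg 171.57 z origin mm above table 0.8
knob px 304.5 201.3 area 93 V deg 171.57 z origin mm above table 0.7
scene index_pin 0.8 [0.5861 0.1927 0.028 ] [156.9 244.3]
scene index_pin 0.7 [0.3611 0.0293 0.0288] [295.2 267.8]
scene index_pin 0.64 [0.5567 0.1378 0.0327] [189.2 239.7]
scene index_pin 0.62 [ 0.485  -0.0836  0.0377] [303.2 218.8]
scene index_pin 0.42 [ 0.5239 -0.012   0.0761] [262.7 204.6]
scene v_hole 0.87 [ 0.4851 -0.0873  0.0392] [304.6 217.6]
top index_pin 0.58 [0.5847 0.1921 0.0283] [184.8 191.9]
top index_pin 0.45 [ 0.4845 -0.0897  0.0419] [299.5 227.5]
top v_hole 0.75 [ 0.485  -0.0873  0.0429] [298.5 227.3]
top v_hole 0.63 [ 0.6575 -0.1889  0.0739] [338.7 152.6]
top v_hole 0.21 [ 0.4849 -0.0907  0.0445] [300.  227.2]
```

View pics/c4.png

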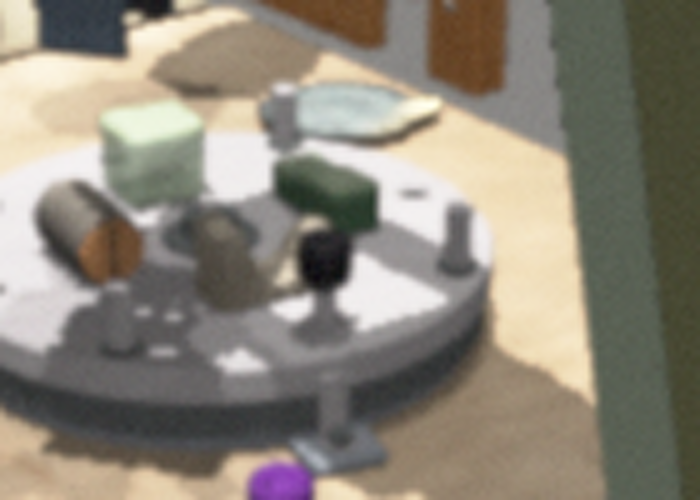

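The flange lies flat on the table at scene (305,213). The knob has dropped the full height and is at rest, and the gripper is clear.

```bash
python3 -c "
from h import *
print(workorder.hand_in())"
```

```text
the job is handed in; nothing more can be done
None
```

The V rest is at the front by the pointer and the index pin has dropped into the bush, its flange looking flat on the table in the last camera picture; the job was handed in at about 25 s, though no verdict came back.

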